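Topple the power supply onto the green field

ROBOT

A 6-joint arm with a two-finger parallel gripper is mounted at the origin on the work surface. World frame = base frame: x ahead of the robot, y to its left, z up, the work surface at z = 0. Lengths are in mm, angles in degrees, forces in N, time in s.
With the tool pointing down it reaches from about 275 to 825 mm from the base axis. Payload 4.9 kg.
Tool frame: the origin (TCP) lies on the centre line of the jaws, within the pads' length; the fingertips stand 25 mm ahead of it and the grasp point (between the pads) lies 6 mm ahead of it; z points along the fingers, y is the direction in which the jaws open and shut (so a half turn about z gives the same grasp; the last joint's range is limited). The gripper opens to 85 mm and grips with 20 to 120 N. Pads are 22 mm wide; open, the fingers measure 114 mm over their backs; the gripper's body (76 mm by 85 mm) begins 54 mm behind the grasp point. The pads swing forward as they close: fully open they stand 13 mm farther back than shut.
Start: joints at [66.91, 18.69, -11.035, 60.275, 0, 82.311], TCP at [146.06, 530.269, 256.281] pointing down, gripper open.
Joint ranges: [-152.03, 152.03], [-55.5, 102.48], [-74.3, 77.21], [-110.64, 120.58], [-84.22, 78.4], [-180, 180]. Speed limits (degrees/s): [147.25, 147.25, 180, 180, 180, 180].

INTERFACE

Orientations are given as [roll, pitch, yaw] about the fixed x, y, z axes, in that order (R = Rz(yaw) Ry(pitch) Rx(roll)).
In Python, from cell import manip gives the robot as it stands.
- The arm moves only by the tool move_arm, never from a script. Its argument "motion" is a list of rows, each an object with "turn": the turn, a rotation vector about the tool's x, y, z in rad, a list of three; "slide": the shift along the tool's x, y, z in m, a list of three; "jaw": the closure, from 0 (fully open) to 1 (shut). A call has 1 to 12 rows; each row shifts and turns the commanded pose from where the row before left it, along the tool's axes as they then stand; what a row does not reach is not made up. A row lasts 1/12 s, in which the tool goes at most 41.7 mm and 7.16 degrees, less where a joint would pass 70% of its speed; a pose out of reach is approached as far as the arm can. A call with a gripper value outside its range is refused whole. The fingers move at their own pace and stop on an object; the grip force is fixed at half the most. Time passes only in rows, so rows that do not move let the fingers close. It gives the time, the measured TCP pose, the force and the opening at its end, in the units of the state.
- manip.get_obs(): the state, without advancing time (a new reading comes with each control period).
- manip.read_camera(name): name is "side" or "top"; returns a dict with "image" (420x560x3 uint8, red, green, blue), "camera_matrix" (3x3 intrinsics, pixels), "rvec" (rotation vector, rad) and "tvec" (3), from world to camera coordinates, as OpenCV has them. Camera axes: x right, y down, z forward; pixel columns grow to the right and rows downward; lengths in mm; the calibration is good to about 2 mm. A picture is of the moment at which its call begins. There is no depth.
- manip.hand_in(): hands the job in, once; it reports no verdict.
The state is a dict: "time_s": time; "qpos": joint angles; "qvel": joint speeds; "effort": joint torques, N m; "eef_pos": TCP position; "tool_rot": TCP orientation; "ft_force": force on the tool from outside, world axes, zero at the start; "moment": the same for the moment, N m; "finger_gap": finger opening in mm.
Only numpy, scipy, OpenCV 4.12 (cv2) and the standard library are available. Lean on these libraries where they do the work, as an engineer would, in place of code of your own. Each camera call takes 0.05 s, during which the arm holds its last target. There are 200 camera calls.

TASK

Slide the small finned heat sink off the green field of the bench mat with your fingertips, so that it lies flat and clear of that field. Then push the standing power supply over, so that it comes to lie flat on its broad side, wholly inside the green field. Do not pick up either of them, and leave the capacitor, screwdriver, mouse and screw tray where they are.

Things in the scene. Friction and masses are not known exactly. Their poses are not given: they have to be found in the camera images.
- green_field: Printed green rectangle on the bench mat, 140 mm (its x) by 200 mm (its y) over the outside of its 8 mm border; flat, on top of the 2 mm mat. Origin at its centre, z up. It lies end to end with the red field along y, sharing a short edge; which is left and which right varies.
- red_field: Printed red rectangle, same size and axes as the green one; its centre is 200 mm from the green field's centre along their common y. It is not the place for the power supply.
- psu: Loose slim steel power supply, 0.4-0.9 kg, 82 mm (x) by 40 (y) by 150 (z), standing on its 82 x 40 end within 1 cm of the middle of the fields' common border, its broad 82 x 150 faces looking at the two fields within 6 deg. Origin: centre of foot end; z along its length. Centre of mass at mid-length. Pushed high it tips over its far lower edge (falls by itself past 15 deg); pushed low it slides.
- psu_foot_a (a point): Corner point of the power supply: x = -41 mm at its foot end, in the middle of its 40 mm thickness (axes as the power supply's).
- psu_foot_b (a point): Corner point: x = +41 mm at its foot end, mid-thickness.
- psu_top_a (a point): Corner point: x = -41 mm at its top end (150 mm up), mid-thickness.
- psu_top_b (a point): Corner point: x = +41 mm at its top end, mid-thickness.
- heat_sink: Loose aluminium heat sink with upright fins, 40 x 40 mm, 25 mm high, 70 g, lying near the middle of the green field at the start. Origin at the centre of its underside, z up.
- capacitor: Loose dark blue can 25 mm across and 40 mm high standing on the red field. Leave alone. Origin at the centre of its underside.
- screwdriver: Loose screwdriver lying on the desk beyond the mat's far long side, roughly parallel to it, about 0.2 m long. Leave alone. Its x runs along it.
- mouse: Black computer mouse 100 (its x) x 60 x 34 mm on the desk past one end of the mat. Leave alone. Origin at the centre of its underside.
- screw_tray: Blue open tray 100 (its x) x 70 x 28 mm on the desk past the other end of the mat. Leave alone. Origin at the centre of its underside.
Not all that is in view belongs to the job. Several things have the shape of the heat_sink; the one meant has the colours described above.

How it is judged (in metres and radians):
On the way, in this order (a step that is already met when the one before it is completed fails the run):
1. the heat sink lies flat and clear of the green field while the power supply still stands ((x of heat_sink in the frame of green_field above 0.089 m or x of heat_sink in the frame of green_field below -0.089 m or y of heat_sink in the frame of green_field above 0.119 m or y of heat_sink in the frame of green_field below -0.119 m) and angle between heat_sink's own z axis and vertical below 0.15 rad and height (world z) of heat_sink below 0.008 m and angle between psu's own z axis and vertical below 0.1 rad), for 0.2 s.
2. the power supply lies on a broad side wholly inside the green field (x of psu_foot_a in the frame of green_field between -0.072 and 0.072 m and y of psu_foot_a in the frame of green_field between -0.102 and 0.102 m and x of psu_foot_b in the frame of green_field between -0.072 and 0.072 m and y of psu_foot_b in the frame of green_field between -0.102 and 0.102 m and x of psu_top_a in the frame of green_field between -0.072 and 0.072 m and y of psu_top_a in the frame of green_field between -0.102 and 0.102 m and x of psu_top_b in the frame of green_field between -0.072 and 0.072 m and y of psu_top_b in the frame of green_field between -0.102 and 0.102 m and angle between psu's own z axis and vertical between 1.5 and 1.64 rad and (angle between psu's own y axis and vertical below 0.09 rad or angle between psu's own y axis and vertical above 3.05 rad)), for 0.2 s.
At the end, for the whole second after the job is handed in: The power supply lies flat on a broad side (within about 5 degrees) with all four corners inside the outer edge of the green border (2 mm allowance), the heat sink lies flat on mat or desk outside the green field (within 1 mm, square-on), both at rest (all of step 2 and (x of heat_sink in the frame of green_field above 0.089 m or x of heat_sink in the frame of green_field below -0.089 m or y of heat_sink in the frame of green_field above 0.119 m or y of heat_sink in the frame of green_field below -0.119 m) and angle between heat_sink's own z axis and vertical below 0.15 rad and height (world z) of heat_sink below 0.008 m and linear speed of each of psu, heat_sink below 0.02 m/s and angular speed of psu below 0.15 rad/s); the robot touches nothing.
It fails at once if the power supply is lifted off the mat (height (world z) of psu above 0.045 m).
It fails at once if the heat sink is lifted instead of slid (height (world z) of heat_sink above 0.016 m).
It fails at once if the capacitor, screwdriver, mouse or screw tray is moved by more than 15 mm, or the capacitor knocked over (distance of any of capacitor, screwdriver, mouse, screw_tray from where it was at the start of the episode above 0.015 m or angle between capacitor's own z axis and vertical above 0.5 rad).
It also fails if it takes over 42 s, if anything falls off the work surface, if the arm or the gripper's body presses on something with over 40 N, if the wrist force passes 120 N, or if a joint passes its speed limit or range.

## Working session

There is one attempt and no reset: what is moved stays moved. The work goes in short steps, Python scripts to look and compute and a tool call to move; the robot and the scene stay as the last step left them, time stands still between calls to the robot, and variables do not carry over. Pictures are saved under pics/ and viewed, about 8 in all and at most 12, crops included, and the job is handed in when it is done.

Besides the shell and the picture viewer there is one more tool, called after "Request:" by a JSON object that holds its "fn" and its "kwargs", one argument or row to a line. move_arm: Moves the arm, as the interface text tells. Its arguments: {"type":"object","properties":{"motion":{"type":"array","items":{"type":"object","properties":{"turn":{"type":"array","items":{"type":"number"}},"slide":{"type":"array","items":{"type":"number"}},"jaw":{"type":"number"}}}}},"required":["motion"]}

```bash
mkdir -p pics; ls
cat > h.py <<'E'
import numpy as np, cv2
from cell import manip
def cam(n):
    d=manip.read_camera(n); d['n']=n; return d
def save(d,f): cv2.imwrite(f,cv2.cvtColor(d['image'],cv2.COLOR_RGB2BGR))
def ray(d,uv,z):
    R=cv2.Rodrigues(np.array(d['rvec'],float))[0]; t=np.array(d['tvec'],float).ravel()
    c=-R.T@t; K=np.array(d['camera_matrix'],float)
    uv=np.atleast_2d(np.array(uv,float)); r=(R.T@np.linalg.inv(K)@np.c_[uv,np.ones(len(uv))].T).T
    return c+r*((z-c[2])/r[:,2:3])
def proj(d,P):
    return cv2.projectPoints(np.array(P,float).reshape(-1,3),np.array(d['rvec'],float),np.array(d['tvec'],float),np.array(d['camera_matrix'],float),None)[0].reshape(-1,2)
E
python3 - <<'E'
from h import *
a=cam('top');b=cam('side');save(a,'pics/top0.png');save(b,'pics/side0.png')
for d in(a,b):
    R=cv2.Rodrigues(np.array(d['rvec'],float))[0];print(d['n'],-R.T@np.array(d['tvec']).ravel(),R[2])
o=manip.get_obs();print(o['eef_pos'],o['tool_rot'],o['finger_gap'],o['ft_force'])
E
```

```text
pics
top [ 461.80835733   17.99773697 1174.45058781] [ 0.11583322 -0.01090407 -0.99320882]
side [ 193.10887057 -712.7324841   608.08233536] [ 0.39962975  0.75817173 -0.51523944]
[145.86796898 529.79859998 255.59214339] [-1.79911762e+02 -1.25885287e-02  1.64597993e+02] 85.43574705128972 [ 0.2211573  -0.42291279 -1.13411106]
```

View pics/top0.png

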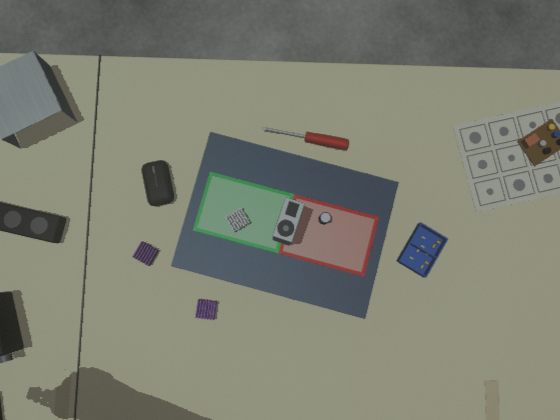

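View pics/side0.png

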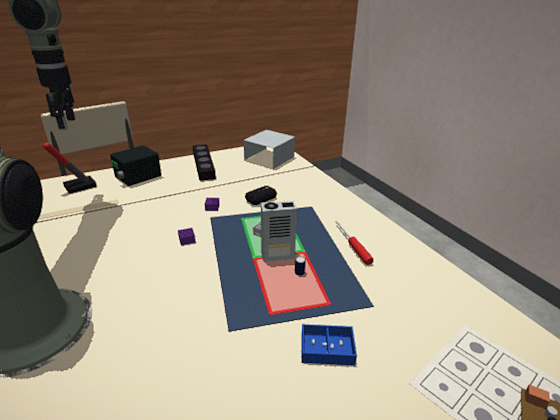

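The heat sink candidates in the top view are the silver one on green at (239,220), and purple ones at (146,254) and (207,309). I choose the silver one on the green field. The PSU stands at (288,221), the capacitor at (325,218) and the mouse at (157,183).

Run:
```python
from h import *
d=cam('top');im=d['image'];hsv=cv2.cvtColor(im,cv2.COLOR_RGB2HSV)
cv2.imwrite('pics/crop.png',cv2.cvtColor(cv2.resize(im[120:320,130:400],None,fx=2.9,fy=2.9,interpolation=cv2.INTER_CUBIC),cv2.COLOR_RGB2BGR))
H,S,V=[hsv[...,i].astype(int) for i in range(3)]
def big(m):
    c,_=cv2.findContours(m.astype(np.uint8),cv2.RETR_EXTERNAL,cv2.CHAIN_APPROX_NONE); return max(c,key=cv2.contourArea)
g=(abs(H-60)<20)&(S>70); r=((H<12)|(H>168))&(S>60); r[:160]=0; r[:,390:]=0
for n,m in(('green',g),('red',r)):
    c=big(m); P=ray(d,c.reshape(-1,2),2)[:,:2].astype(np.float32); R=cv2.minAreaRect(P); print(n,R,cv2.boxPoints(R).round().tolist())
# silver: low saturation bright inside fields
s=(S<45)&(V>110); s[:165]=0;s[280:]=0;s[:,:190]=0;s[:,385:]=0
n,l,st,ce=cv2.connectedComponentsWithStats(s.astype(np.uint8))
for i in range(1,n):
    if st[i,4]>40:
        c=big(l==i).reshape(-1,2); print(st[i],ce[i])
        for z in (15,27,152):
            R=cv2.minAreaRect(ray(d,c,z)[:,:2].astype(np.float32)); print('  z',z,np.round(R[0]),np.round(R[1]),round(R[2],1), cv2.boxPoints(R).round().tolist())
for n,u in (('mouse',(157,183)),('cap',(325,218)),('purple1',(146,254)),('p2',(207,309)),('sd tip',(265,129)),('sd end',(348,142))): print(n,ray(d,u,20)[0].round())
```

```text
green ((589.6749267578125, 91.20838928222656), (200.33352661132812, 141.4269561767578), 76.4291000366211) [[497.0, 10.0], [635.0, -23.0], [682.0, 172.0], [544.0, 205.0]]
red ((542.4471435546875, -105.02320861816406), (199.61102294921875, 141.0858612060547), 76.32234191894531) [[450.0, -185.0], [587.0, -219.0], [635.0, -25.0], [498.0, 9.0]]
[190 165  10  35 191] [192.98429319 176.71204188]
  z 15 [653. 202.] [78. 20.] 2.6 [[613.0, 210.0], [614.0, 190.0], [692.0, 194.0], [691.0, 214.0]]
  z 27 [651. 200.] [77. 20.] 2.6 [[612.0, 208.0], [613.0, 188.0], [690.0, 192.0], [689.0, 212.0]]
  z 152 [630. 180.] [69. 18.] 2.6 [[595.0, 188.0], [596.0, 170.0], [665.0, 173.0], [664.0, 191.0]]
[337 165  48  13 333] [367.82882883 168.94594595]
  z 15 [ 688. -174.] [ 28. 108.] 1.7 [[673.0, -121.0], [676.0, -229.0], [704.0, -228.0], [701.0, -120.0]]
  z 27 [ 686. -172.] [ 27. 106.] 1.7 [[671.0, -120.0], [674.0, -226.0], [701.0, -225.0], [698.0, -119.0]]
  z 152 [ 662. -152.] [25. 95.] 1.7 [[648.0, -105.0], [651.0, -199.0], [675.0, -199.0], [673.0, -104.0]]
[273 197  32  45 425] [288.33882353 218.091764
[... 1464 characters left out ...]
6.0], [504.0, -3.0]]
  z 27 [508. -14.] [20. 14.] 77.5 [[499.0, -23.0], [513.0, -26.0], [518.0, -6.0], [504.0, -3.0]]
  z 152 [503. -11.] [18. 13.] 77.5 [[495.0, -18.0], [508.0, -21.0], [512.0, -3.0], [499.0, -1.0]]
[190 271  30   9 145] [200.16551724 276.46896552]
  z 15 [444. 171.] [18. 64.] 1.5 [[435.0, 203.0], [436.0, 138.0], [454.0, 139.0], [452.0, 203.0]]
  z 27 [444. 169.] [17. 64.] 1.5 [[435.0, 201.0], [437.0, 137.0], [454.0, 137.0], [452.0, 201.0]]
  z 152 [446. 153.] [16. 57.] 1.5 [[438.0, 181.0], [439.0, 124.0], [455.0, 124.0], [453.0, 181.0]]
mouse [647. 285.  20.]
cap [578. -94.  20.]
purple1 [487. 301.  20.]
p2 [371. 161.  20.]
sd tip [779.  46.  20.]
sd end [ 754. -144.   20.]
```

View pics/crop.png

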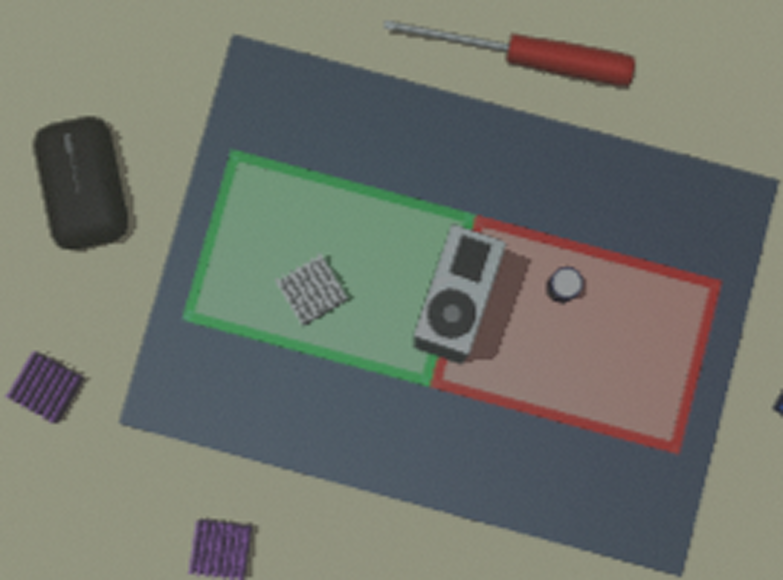

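The close crop confirms it: the silver finned part on green. In the field frame the sink is at about (-22, 7) and the PSU at about (-4, -104), turned about 5°. I'll push the sink along field -x with half-closed jaws as a fork, since its corner faces that way.

Request:
{"fn": "move_arm", "kwargs": {
  "motion": [
    {"turn":[0,0,-0.031],"slide":[0,0,0],"jaw":0.7},
    {"slide":[-0.0295,-0.0166,0],"jaw":0.7},
    {"slide":[-0.0295,-0.0166,0],"jaw":0.7},
    {"slide":[-0.0295,-0.0166,0],"jaw":0.7},
    {"slide":[-0.0295,-0.0166,0],"jaw":0.7},
    {"slide":[-0.0295,-0.0166,0],"jaw":0.7},
    {"slide":[-0.0295,-0.0166,0],"jaw":0.7},
    {"slide":[-0.0295,-0.0166,0],"jaw":0.7},
    {"slide":[-0.0295,-0.0166,0],"jaw":0.7},
    {"slide":[-0.0295,-0.0166,0],"jaw":0.7},
    {"slide":[-0.0295,-0.0166,0],"jaw":0.7},
    {"slide":[-0.0295,-0.0166,0],"jaw":0.7}
  ]
}}

```text
invalid input
```

Request:
{"fn": "move_arm", "kwargs": {
  "motion": [
    {"slide":[-0.0295,-0.0166,0],"jaw":0.7},
    {"slide":[-0.0295,-0.0166,0],"jaw":0.7},
    {"slide":[-0.0295,-0.0166,0],"jaw":0.7},
    {"slide":[-0.0295,-0.0166,0],"jaw":0.7},
    {"slide":[-0.0295,-0.0166,0],"jaw":0.7},
    {"slide":[-0.0295,-0.0166,0],"jaw":0.7},
    {"slide":[-0.0295,-0.0166,0],"jaw":0.7},
    {"slide":[-0.0295,-0.0166,0],"jaw":0.7},
    {"slide":[0,0,0],"jaw":0.7},
    {"slide":[0,0,0],"jaw":0.7}
  ]
}}

```text
invalid input
```

Request:
{"fn": "move_arm", "kwargs": {
  "motion": [
    {"turn":[0,0,-0.031],"slide":[0,0,0],"jaw":0.7},
    {"turn":[0,0,0],"slide":[-0.0295,-0.0166,0],"jaw":0.7},
    {"turn":[0,0,0],"slide":[-0.0295,-0.0166,0],"jaw":0.7}
  ]
}}

```text
time_s: 0.4
eef_pos: [195.1, 484.1, 255.8]
tool_rot: [-180.0, -0.0, 166.6]
ft_force: [-0.1, 0.0, 0.3]
finger_gap: 51.5
```

Request:
{"fn": "move_arm", "kwargs": {
  "motion": [
    {"turn":[0,0,0],"slide":[-0.0295,-0.0166,0],"jaw":0.7},
    {"turn":[0,0,0],"slide":[-0.0295,-0.0166,0],"jaw":0.7},
    {"turn":[0,0,0],"slide":[-0.0295,-0.0166,0],"jaw":0.7},
    {"turn":[0,0,0],"slide":[-0.0295,-0.0166,0],"jaw":0.7},
    {"turn":[0,0,0],"slide":[-0.0295,-0.0166,0],"jaw":0.7},
    {"turn":[0,0,0],"slide":[-0.0295,-0.0166,0],"jaw":0.7},
    {"turn":[0,0,0],"slide":[-0.0295,-0.0166,0],"jaw":0.7},
    {"turn":[0,0,0],"slide":[-0.0295,-0.0166,0],"jaw":0.7},
    {"turn":[0,0,0],"slide":[-0.0295,-0.0166,0],"jaw":0.7},
    {"turn":[0,0,0],"slide":[-0.0295,-0.0166,0],"jaw":0.7},
    {"turn":[0,0,0],"slide":[-0.0295,-0.0166,0],"jaw":0.7},
    {"turn":[0,0,0],"slide":[-0.0295,-0.0166,0],"jaw":0.7}
  ]
}}

```text
time_s: 1.4
eef_pos: [493.5, 205.7, 256.1]
tool_rot: [-180.0, -0.0, 166.4]
ft_force: [-0.7, 0.7, -0.5]
finger_gap: 25.9
```

Request:
{"fn": "move_arm", "kwargs": {
  "motion": [
    {"turn":[0,0,0],"slide":[-0.0295,-0.0166,0],"jaw":0.7},
    {"turn":[0,0,0],"slide":[-0.0295,-0.0166,0],"jaw":0.7},
    {"turn":[0,0,0],"slide":[-0.0295,-0.0166,0],"jaw":0.7},
    {"turn":[0,0,0],"slide":[-0.0295,-0.0166,0],"jaw":0.7},
    {"turn":[0,0,0],"slide":[-0.0295,-0.0166,0],"jaw":0.7},
    {"turn":[0,0,0],"slide":[0,0,0],"jaw":0.7},
    {"turn":[0,0,0],"slide":[0,0,0],"jaw":0.7}
  ]
}}

```text
time_s: 1.98
eef_pos: [617.1, 90.2, 255.3]
tool_rot: [-180.0, -0.1, 166.2]
ft_force: [-1.5, 0.8, -0.3]
finger_gap: 25.7
```

Request:
{"fn": "move_arm", "kwargs": {
  "motion": [
    {"turn":[0,0,0],"slide":[0,0.002,0.028],"jaw":0.7},
    {"turn":[0,0,0],"slide":[0,0,0.028],"jaw":0.7},
    {"turn":[0,0,0],"slide":[0,0,0.028],"jaw":0.7},
    {"turn":[0,0,0],"slide":[0,0,0.028],"jaw":0.7},
    {"turn":[0,0,0],"slide":[0,0,0.028],"jaw":0.7},
    {"turn":[0,0,0],"slide":[0,0,0.028],"jaw":0.7},
    {"turn":[0,0,0],"slide":[0,0,0.015],"jaw":0.7},
    {"turn":[0,0,0],"slide":[0,0,0],"jaw":0.7}
  ]
}}

```text
time_s: 2.65
eef_pos: [612.7, 94.7, 69.3]
tool_rot: [-179.9, -0.5, 166.5]
ft_force: [-0.2, 0.5, -0.7]
finger_gap: 25.4
```

Run:
```python
from h import *
im=cam('top')['image'];im2=cam('side')['image']
f=lambda i:cv2.resize(i,(400,400),interpolation=cv2.INTER_CUBIC)
cv2.imwrite('pics/c1.png',cv2.cvtColor(np.hstack([f(im[150:280,180:310]),f(im2[150:300,200:350])]),cv2.COLOR_RGB2BGR))
```

```text
(no output)
```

View pics/c1.png

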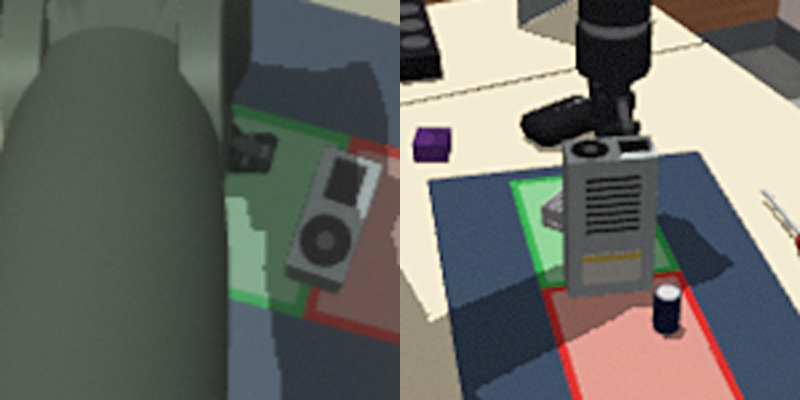

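Crop: the gripper stands above the sink's far side, clear of the PSU; the arm hides the sink itself. I move 5 mm farther back, then lower.

Request:
{"fn": "move_arm", "kwargs": {
  "motion": [
    {"turn":[0,0,0],"slide":[-0.005,-0.002,0],"jaw":0.7},
    {"turn":[0,0,0],"slide":[0,0,0.012],"jaw":0.7},
    {"turn":[0,0,0],"slide":[0,0,0.012],"jaw":0.7},
    {"turn":[0,0,0],"slide":[0,0,0.011],"jaw":0.7},
    {"turn":[0,0,0],"slide":[0,0,0],"jaw":0.7},
    {"turn":[0,0,0],"slide":[0,0,0],"jaw":0.7}
  ]
}}

```text
time_s: 3.25
eef_pos: [620.1, 90.4, 36.9]
tool_rot: [-180.0, -0.2, 166.4]
ft_force: [1.0, 0.4, 0.4]
finger_gap: 25.7
```

Request:
{"fn": "move_arm", "kwargs": {
  "motion": [
    {"turn":[0,0,0],"slide":[0.008,0,0.003],"jaw":0.7},
    {"turn":[0,0,0],"slide":[0.008,0,0],"jaw":0.7},
    {"turn":[0,0,0],"slide":[0.008,0,0],"jaw":0.7},
    {"turn":[0,0,0],"slide":[0.008,0,0],"jaw":0.7},
    {"turn":[0,0,0],"slide":[0.008,0,0],"jaw":0.7},
    {"turn":[0,0,0],"slide":[0.008,0,0],"jaw":0.7},
    {"turn":[0,0,0],"slide":[0.008,0,0],"jaw":0.7},
    {"turn":[0,0,0],"slide":[0.008,0,0],"jaw":0.7}
  ]
}}

```text
time_s: 3.92
eef_pos: [558.5, 105.8, 35.6]
tool_rot: [180.0, 0.0, 166.4]
ft_force: [0.5, 0.5, -0.1]
finger_gap: 25.7
```

Request:
{"fn": "move_arm", "kwargs": {
  "motion": [
    {"turn":[0,0,0],"slide":[0.008,0,0],"jaw":0.7},
    {"turn":[0,0,0],"slide":[0.008,0,0],"jaw":0.7},
    {"turn":[0,0,0],"slide":[0.008,0,0],"jaw":0.7},
    {"turn":[0,0,0],"slide":[0.008,0,0],"jaw":0.7},
    {"turn":[0,0,0],"slide":[0.008,0,0],"jaw":0.7},
    {"turn":[0,0,0],"slide":[0.008,0,0],"jaw":0.7},
    {"turn":[0,0,0],"slide":[0,0,0],"jaw":0.7},
    {"turn":[0,0,0],"slide":[0,0,0],"jaw":0.7}
  ]
}}

```text
time_s: 4.58
eef_pos: [511.6, 117.1, 35.1]
tool_rot: [-180.0, -0.1, 166.4]
ft_force: [0.2, -0.7, 0.6]
finger_gap: 25.9
```

Request:
{"fn": "move_arm", "kwargs": {
  "motion": [
    {"turn":[0,0,0],"slide":[-0.01,0,0],"jaw":0.7},
    {"turn":[0,0,0],"slide":[-0.01,0,0],"jaw":0.7},
    {"turn":[0,0,0],"slide":[0,0,-0.025],"jaw":0.7},
    {"turn":[0,0,0],"slide":[0,0,-0.025],"jaw":0.7},
    {"turn":[0,0,0],"slide":[0,0,-0.03],"jaw":0.7},
    {"turn":[0,0,0],"slide":[0,0,-0.035],"jaw":1},
    {"turn":[0,0,0],"slide":[0,0,-0.035],"jaw":1},
    {"turn":[0,0,0],"slide":[0,0,-0.035],"jaw":1},
    {"turn":[0,0,0],"slide":[0,0,-0.035],"jaw":1},
    {"turn":[0,0,0.084],"slide":[0,0,0],"jaw":1},
    {"turn":[0,0,0],"slide":[0,0,0],"jaw":1}
  ]
}}

```text
time_s: 5.5
eef_pos: [534.9, 111.9, 258.2]
tool_rot: [179.9, 0.3, 161.4]
ft_force: [-0.3, 0.3, -0.4]
finger_gap: 0.1
```

Run:
```python
from h import *
d=cam('side')
im=d['image'][150:320,200:400]
cv2.imwrite('pics/c2.png',cv2.cvtColor(cv2.resize(im,None,fx=3,fy=3,interpolation=cv2.INTER_CUBIC),cv2.COLOR_RGB2BGR))
print(manip.get_obs()['eef_pos'],manip.get_obs()['tool_rot'])
```

```text
[533.47908759 111.85525202 256.17283857] [1.79947900e+02 1.32881789e-01 1.61606296e+02]
```

View pics/c2.png

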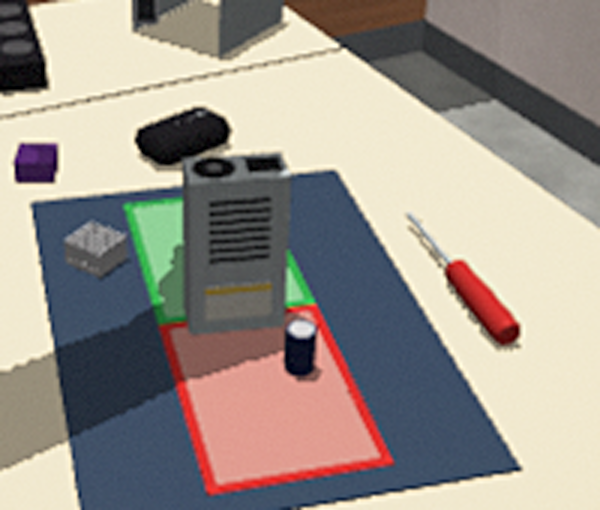

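The crop shows the sink flat on the dark mat off the green (crop (95,248)), with the PSU and capacitor undisturbed. Next I go to the red side of the PSU, high up, and check the sink by numbers.

Request:
{"fn": "move_arm", "kwargs": {
  "motion": [
    {"turn":[0,0,0],"slide":[-0.0107,-0.0293,0],"jaw":1},
    {"turn":[0,0,0],"slide":[-0.0107,-0.0293,0],"jaw":1},
    {"turn":[0,0,0],"slide":[-0.0107,-0.0293,0],"jaw":1},
    {"turn":[0,0,0],"slide":[-0.0107,-0.0293,0],"jaw":1},
    {"turn":[0,0,0],"slide":[-0.0107,-0.0293,0],"jaw":1},
    {"turn":[0,0,0],"slide":[-0.0107,-0.0293,0],"jaw":1},
    {"turn":[0,0,0],"slide":[0,0,0],"jaw":1},
    {"turn":[0,0,0],"slide":[0,0,0],"jaw":1}
  ]
}}

```text
time_s: 6.22
eef_pos: [536.7, -76.4, 253.5]
tool_rot: [180.0, -0.2, 161.4]
ft_force: [-0.4, -0.1, 0.7]
finger_gap: 0.2
```

```bash
cat >> h.py <<'E'
def field(P):
    P=np.atleast_2d(P)[:,:2]-[589.7,91.2]; a=np.radians(-13.6); return P@np.array([[np.cos(a),-np.sin(a)],[np.sin(a),np.cos(a)]])
def mask_blobs(d,m,z,amin=60):
    c,_=cv2.findContours(m.astype(np.uint8),cv2.RETR_EXTERNAL,cv2.CHAIN_APPROX_NONE)
    for k in c:
        if cv2.contourArea(k)>amin:
            f=field(ray(d,k.reshape(-1,2),z)).astype(np.float32);R=cv2.minAreaRect(f)
            if min(R[1])>20 and max(R[1])<220: print(d['n'],cv2.boundingRect(k),'field',np.round(R[0],1),np.round(R[1],1),round(R[2],1),'min',f.min(0).round(1),'max',f.max(0).round(1))
def silver(d,box):
    hsv=cv2.cvtColor(d['image'],cv2.COLOR_RGB2HSV).astype(int); m=(hsv[...,1]<45)&(hsv[...,2]>90)
    k=np.zeros_like(m); x0,y0,x1,y1=box; k[y0:y1,x0:x1]=1; return m&k
E
python3 - <<'E'
from h import *
d=cam('top'); save(d,'pics/t3.png'); mask_blobs(d,silver(d,(180,160,400,300)),27)
s=cam('side'); mask_blobs(s,silver(s,(205,210,260,250)),15)
E
```

```text
top (213, 245, 25, 25) field [-109.6    7.8] [42.7 41.2] 42.2 min [-137.4  -19.1] max [-81.6  36.7]
top (273, 197, 32, 45) field [   7.5 -104.3] [46.3 92.8] 86.5 min [ -39.  -129.9] max [ 54.3 -78.9]
top (180, 160, 23, 76) field [ -2.  119.5] [168.9  49.4] 15.3 min [-89.1 117.3] max [ 85.9 165.6]
side (221, 224, 21, 12) field [-108.9   24.7] [45.  46.3] 45.7 min [-137.8   -5.1] max [-81.5  52.6]
side (205, 210, 55, 40) field [-99.6  36.1] [197.  161.5] 85.9 min [-187.   -57.9] max [-13.2 137.1]
```

View pics/t3.png

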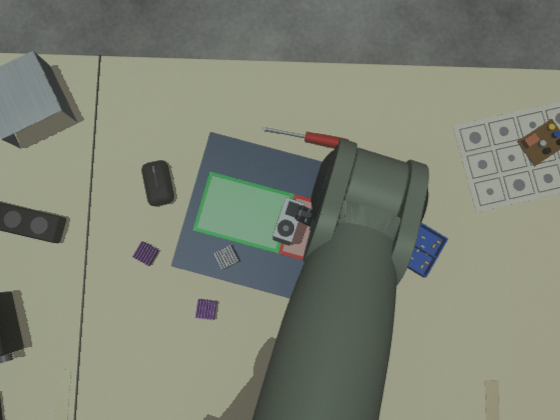

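Sink at field (-110, 8): clear. The PSU is unmoved. I lower beside the PSU's red side and approach.

Request:
{"fn": "move_arm", "kwargs": {
  "motion": [
    {"turn":[0,0,0],"slide":[0,0,0.022],"jaw":1},
    {"turn":[0,0,0],"slide":[0,0,0.022],"jaw":1},
    {"turn":[0,0,0],"slide":[0,0,0.022],"jaw":1},
    {"turn":[0,0,0],"slide":[0,0,0.022],"jaw":1},
    {"turn":[0,0,0],"slide":[0,0,0.022],"jaw":1},
    {"turn":[0,0,0],"slide":[0,0,0],"jaw":1},
    {"turn":[0,0,0],"slide":[0,0.008,0],"jaw":1},
    {"turn":[0,0,0],"slide":[0,0.008,0],"jaw":1},
    {"turn":[0,0,0],"slide":[0,0.008,0],"jaw":1},
    {"turn":[0,0,0],"slide":[0,0,0],"jaw":1},
    {"turn":[0,0,0],"slide":[0,0,0],"jaw":1}
  ]
}}

```text
time_s: 7.23
eef_pos: [545.8, -51.4, 146.4]
tool_rot: [180.0, 0.1, 161.7]
ft_force: [-0.1, 0.2, 0.3]
finger_gap: 0.3
```

Request:
{"fn": "move_arm", "kwargs": {
  "motion": [
    {"turn":[0,0,0],"slide":[0,0.004,0],"jaw":1},
    {"turn":[0,0,0],"slide":[0,0.004,0],"jaw":1},
    {"turn":[0,0,0],"slide":[0,0.004,0],"jaw":1},
    {"turn":[0,0,0],"slide":[0,0.004,0],"jaw":1},
    {"turn":[0,0,0],"slide":[0,0.004,0],"jaw":1},
    {"turn":[0,0,0],"slide":[0,0.004,0],"jaw":1},
    {"turn":[0,0,0],"slide":[0,0,0],"jaw":1}
  ]
}}

```text
time_s: 7.82
eef_pos: [552.6, -28.6, 145.2]
tool_rot: [180.0, -0.0, 161.6]
ft_force: [-0.3, 0.5, -0.2]
finger_gap: 0.0
```

Run:
```python
from h import *
a=cam('side')['image'][110:280,200:400];b=cam('top')['image'][160:300,180:345]
cv2.imwrite('pics/c4.png',cv2.cvtColor(np.hstack([cv2.resize(i,(400,340),interpolation=cv2.INTER_CUBIC) for i in(a,b)]),cv2.COLOR_RGB2BGR))
o=manip.get_obs();print(o['ft_force'],o['eef_pos'])
```

```text
[ 0.49989526  0.52151466 -0.20291333] [552.37254127 -29.1561248  145.15648084]
```

View pics/c4.png

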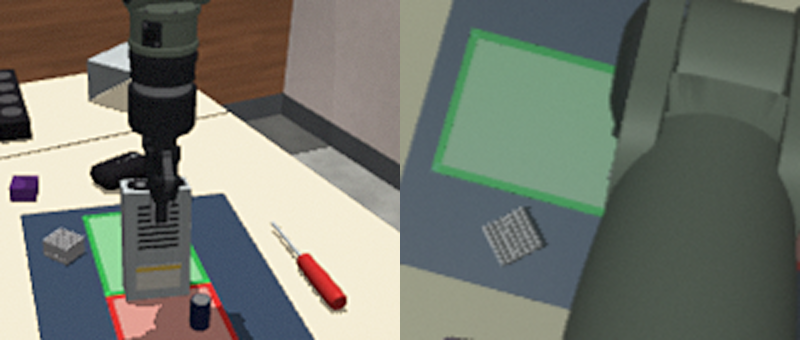

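Crop: the shut fingers are against the PSU's red-side face near its top (side crop (163,205)), and the PSU has probably begun to tilt. I keep pushing slowly.

Request:
{"fn": "move_arm", "kwargs": {
  "motion": [
    {"turn":[0,0,0],"slide":[0,0.004,0],"jaw":1},
    {"turn":[0,0,0],"slide":[0,0.004,0],"jaw":1},
    {"turn":[0,0,0],"slide":[0,0.004,0],"jaw":1},
    {"turn":[0,0,0],"slide":[0,0.004,0],"jaw":1},
    {"turn":[0,0,0],"slide":[0,0.004,0],"jaw":1},
    {"turn":[0,0,0],"slide":[0,0.004,0],"jaw":1},
    {"turn":[0,0,0],"slide":[0,0.004,0],"jaw":1},
    {"turn":[0,0,0],"slide":[0,0.004,0],"jaw":1},
    {"turn":[0,0,0],"slide":[0,0.004,0],"jaw":1}
  ]
}}

```text
time_s: 8.67
eef_pos: [563.9, 5.3, 145.3]
tool_rot: [180.0, -0.0, 161.6]
ft_force: [0.8, 0.5, 0.2]
finger_gap: -0.3
```

Run:
```python
from h import *
a=cam('side')['image'][110:280,200:400]
cv2.imwrite('pics/c5.png',cv2.cvtColor(cv2.resize(a,(600,510),interpolation=cv2.INTER_CUBIC),cv2.COLOR_RGB2BGR))
```

```text
(no output)
```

View pics/c5.png

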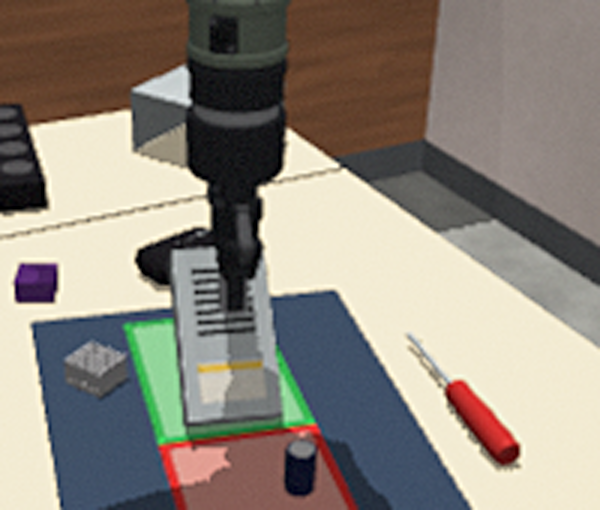

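It's tilting over toward green. I wait a moment, then rise straight up.

Request:
{"fn": "move_arm", "kwargs": {
  "motion": [
    {"turn":[0,0,0],"slide":[0,0.004,0],"jaw":1},
    {"turn":[0,0,0],"slide":[0,0.004,0],"jaw":1},
    {"turn":[0,0,0],"slide":[0,0.004,0],"jaw":1},
    {"turn":[0,0,0],"slide":[0,0,0],"jaw":1},
    {"turn":[0,0,0],"slide":[0,0,0],"jaw":1},
    {"turn":[0,0,0],"slide":[0,0,0],"jaw":1},
    {"turn":[0,0,0],"slide":[0,0,0],"jaw":1},
    {"turn":[0,0,0],"slide":[0,0,0],"jaw":1},
    {"turn":[0,0,0],"slide":[0,0,0],"jaw":1},
    {"turn":[0,0,0],"slide":[0,-0.02,-0.02],"jaw":1},
    {"turn":[0,0,0],"slide":[0,-0.02,-0.03],"jaw":1},
    {"turn":[0,0,0],"slide":[0,-0.02,-0.03],"jaw":1}
  ]
}}

```text
time_s: 9.72
eef_pos: [547.4, -41.0, 225.2]
tool_rot: [-180.0, -0.2, 161.6]
ft_force: [0.7, -1.0, 0.6]
finger_gap: -0.0
```

Request:
{"fn": "move_arm", "kwargs": {
  "motion": [
    {"turn":[0,0,0],"slide":[0,-0.03,-0.02],"jaw":1},
    {"turn":[0,0,0],"slide":[0,-0.03,0],"jaw":1},
    {"turn":[0,0,0],"slide":[0,-0.03,0],"jaw":1},
    {"turn":[0,0,0],"slide":[0,-0.03,0],"jaw":1},
    {"turn":[0,0,0],"slide":[0,-0.03,0],"jaw":1},
    {"turn":[0,0,0],"slide":[0,-0.03,0],"jaw":1},
    {"turn":[0,0,0],"slide":[0,-0.03,0],"jaw":1},
    {"turn":[0,0,0],"slide":[0,0,0],"jaw":1}
  ]
}}

```text
time_s: 10.38
eef_pos: [480.9, -244.5, 245.4]
tool_rot: [-179.9, 0.0, 161.2]
ft_force: [0.5, -0.8, -0.8]
finger_gap: 0.2
```

Run:
```python
from h import *
d=cam('top'); mask_blobs(d,silver(d,(195,165,340,300)),42)
s=cam('side')
a=s['image'][110:280,200:400];b=d['image'][150:300,170:345]
cv2.imwrite('pics/c6.png',cv2.cvtColor(np.hstack([cv2.resize(i,(400,340),interpolation=cv2.INTER_CUBIC) for i in(a,b)]),cv2.COLOR_RGB2BGR))
o=manip.get_obs();print(o['eef_pos'],o['ft_force'],o['time_s'])
```

```text
top (213, 245, 25, 25) field [-109.5    6.3] [42.1 40.7] 42.2 min [-137.   -20.2] max [-81.9  34.9]
top (320, 212, 11, 11) field [  31.8 -181. ] [22.1 22.1] 15.2 min [  20.5 -193.2] max [  43.7 -168.6]
top (207, 182, 77, 57) field [ 0.1 -7.1] [151.6  83.8] 86.6 min [-45.5 -84.8] max [46.3 70.4]
[ 481.74626368 -240.8610662   245.22698755] [0.69093565 0.17670685 0.20778955] 10.4833
```

View pics/c6.png

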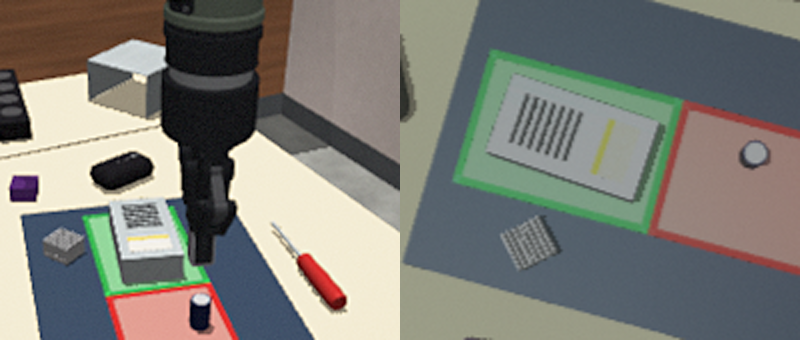

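The PSU lies flat wholly inside green (x ±46, y -85 to +70 mm). The sink is at (-110, 6), the capacitor is at its first pixel, and the robot is clear. Handing in.

```bash
python3 -c "
from cell import manip
print(manip.hand_in())"
```

```text
the job is handed in; nothing more can be done
None
```

I slid the heat sink off the green field with half-closed fingertips used as a fork. I then pushed the power supply over from the red side with shut fingers near its top. The job is handed in; the clock read about 10.5 s of the 42 s allowed.

The last camera checks, in the green field's frame, with calibration good to about 2 mm:
- **Power supply:** it lies flat on its broad side, with x from -46 to +46 mm and y from -85 to +70 mm. The limits are ±72 and ±102 mm.
- **Heat sink:** it lies flat at about (-110, 6) mm, where x has to be below -89 mm.
- **Capacitor:** it was at its starting pixel.
- **Screwdriver and mouse:** they looked undisturbed, but I did not measure them.
- **Screw tray:** I did not check it after the start, but the arm went nowhere near it at low height.
- **Robot:** it stood clear of everything and the force readings stayed around 1 N.

No check failed. One disagreed: earlier, a rough side-camera estimate of the sink put its y at 25 mm where the top camera gave 8 mm. It had no bearing on the result, because the sink clears the field along x and both views agreed there.

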